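# Clamp a copper busbar on the sloping plating rest

## Task

Get the longer of the two copper busbars ready for brush plating: lay it flat on the black sloping face of the plating rest, its lower long edge against the steel ledge, its left end well under the clamp pad and its right end sticking out past the right edge of the face. Then wind the T-handle down clockwise, regripping its ends in turn as needed, until the clamp is tight on the bar. Let go, and leave the other things where they are.

Things in the scene. Friction and masses are not known exactly. Their poses are not given: they have to be found in the camera images.
- long_bar: The longer copper busbar, 25 x 170 x 8 mm, about 0.25 kg, with a 9 mm hole 13 mm from each end; it starts flat on the table beside the shorter one. Origin at its centre; x across the width, y along the length, z through the thickness. Both ends and both faces are alike.
- short_bar: The shorter copper busbar, 25 x 110 x 8 mm, a bystander, flat on the table. Origin at its centre, axes as for the long one.
- plating_rest: The plating rest, a heavy grey stand fixed to the table: base 112 mm (x) by 128 mm (y) and 13 mm high, two cheeks that carry the sloping face. Origin at the middle of its underside; x points away from the robot at yaw 0, y to the left, z up.
- rest_face: Black sloping face of the rest, 30 degrees from level; its outward normal z leans towards the rest's -x (the robot). Origin on its surface under the screw's axis, 72 mm above the table; x up the slope, y level, to the left. It spans y = -90 to 32 mm, x = -26 to 60 mm, 8 mm thick; to the right of y = -94 mm nothing stands under it.
- ledge (a point): Middle of the upper edge of the steel ledge, axes as the face's. The ledge is 110 mm long (y = -80 to 30 mm in the face's frame) and 6 mm proud of the face; its upper side lies at x = -12.5 mm in the face's frame, so a bar 25 mm wide resting on it has its centre line at x = 0. It ends where the bar's right end overhangs, so fingers fit round the bar there.
- clamp_boss (a point): Centre of the top of the clamp arm's round boss (29 mm across), 66 mm above the face on the screw's axis, axes as the face's. The arm, 26 mm wide, comes over from its upright at the upper edge (x = 40 to 56 mm in the face's frame; foot 60 mm long in y); boss underside 44 mm above the face.
- clamp_pad: Round brass pad, 22 mm across, under the clamp screw, sprung (12 N per mm, up to 3 mm); does not turn. Axes as the face's; its origin coincides with the face's at T-handle joint 0 and goes down with the screw; its lower side lies at z = 15.5 mm in its own frame, so at joint 0 the gap under it is 15.5 mm.
- t_handle (a joint): Turn of the T-handle, rad; grows clockwise seen from above; screw, pad and handle go down 1.273 mm per rad (8 mm a turn). Starts at 0.4 to 1.4. At 0 the T-bar lies along the face's y. On the 8 mm bar the pad touches at about 5.9, clamps firmly (over 10 N) from about 6.8; hard stop at 7.5, collar on boss. Takes 0.12 N m and stays where left.
- t_handle_hub (a point): Middle of the T-bar on the screw's axis, 103 mm above the face along its z at joint 0, 1.273 mm less per rad. z out along the axis, y along the T-bar: a steel rod 8 mm thick, free from 10 to 48 mm either side of the axis, with 15 mm black balls on its ends (centres at 56 mm). Hub 20 mm across, its top 11 mm above this point.
- insulating_tape: Roll of black insulating tape, 55 mm across, 19 mm high, flat on the table; a bystander. Origin at the middle of its underside.
- dropper_bottle: Small white dropper bottle with a pointed cap, 34 mm across, 101 mm high, standing on the table; a bystander. Origin at the middle of its underside.
- black_clip: Black crocodile clip, 12 x 60 x 12 mm, on the table behind the rest; a bystander. Origin at the middle of its underside.

How it is judged:
By the outcome, as a careful person would: the job done as asked, in the order asked, and still so for the second after the job is handed in, with the robot touching nothing.
It also fails if it takes over 72 s, if anything falls off the work surface, if the arm or the gripper's body presses on something with over 40 N, if the wrist force passes 120 N, or if a joint passes its speed limit or range.

## Robot

A 6-joint arm with a two-finger parallel gripper is mounted at the origin on a cart in front of the work surface, level with it; the furniture and walls round the work are solid. World frame = base frame: x ahead of the robot, y to its left, z up, the work surface at z = 0. Lengths are in m, angles in rad, forces in N, time in s.
With the tool pointing down it reaches from about 0.25 to 0.775 m from the base axis. Payload 4 kg.
Tool frame: the origin (TCP) lies at the very end of the fingers, on their centre line; the grasp point (between the pads) lies 19 mm behind it (tcp_to_grasp is the distance from the TCP to the grasp point, in m); z points along the fingers, y is the line along which they close (so a half turn about z gives the same grasp; the last joint's range is limited). The gripper opens to 94 mm and grips with 3 to 60 N. Pads are 16 mm wide; open, the fingers measure 119 mm over their backs; the gripper's body (75 mm by 177 mm) begins 78 mm behind the grasp point.
Start: joints at [1.025, 0.087, 1.371, -0, 1.684, -0.103], TCP at [0.236, 0.497, 0.206] pointing down, gripper open.
Joint ranges: [-3.1, 3.1], [-0.76, 2.03], [0.27, 2.55], [-1.08, 4.22], [0.17, 2.65], [-2.57, 2.57]. Speed limits (rad/s): [2.79, 2.79, 3.14, 3.14, 3.14, 3.14].

## Interface

Orientations are given as [roll, pitch, yaw] about the fixed x, y, z axes, in that order (R = Rz(yaw) Ry(pitch) Rx(roll)).
In Python, from bench import * gives the robot as it stands.
- The arm moves only by the shell command python3 -m creep 'ROWS'. ROWS is a JSON object with one list for each field, all of the same length, 1 to 20, a row being the entries at one place: aperture (the finger opening in m), tx, ty, tz (the shift in m), turn (a turn about the tool's z in rad); each row shifts and turns the commanded pose from where the row before left it, along the tool's axes as they then stand; what a row does not reach is not made up. A row lasts 1/12 s, in which the tool goes at most 0.0417 m and 0.125 rad, less where a joint would pass 70% of its speed; a pose out of reach is approached as far as the arm can. The fingers move at their own pace and stop on an object; the grip force is fixed at half the most. Time passes only in rows, so rows that do not move let the fingers close. It prints the time, the measured TCP pose, the force, the opening and the grip force at its end. Input that does not fit is refused with a message, and nothing moves.
- get_obs(): the state, without advancing time (a new reading comes with each control period).
- snapshot(name): name is "scene" or "top" or "wrist"; returns a dict with "color" (480x640x3 uint8, blue, green, red), "fx", "fy", "cx", "cy" (pixels), "extrinsics" (4x4, takes a point from world to camera coordinates). Camera axes: x right, y down, z forward; pixel columns grow to the right and rows downward; lengths in m; the calibration is good to about 2 mm. A picture is of the moment at which its call begins. There is no depth.
- close_job(): hands the job in; it is judged then, once.
The state is a dict: "time": time; "joint_positions": joint angles; "qvel": joint speeds; "joint_torque": joint torques, N m; "tool_pos": TCP position; "ee_rot": TCP orientation; "wrist_force": force on the tool from outside, world axes, zero at the start; "wrist_torque": the same for the moment, N m; "width": finger opening in m; "finger_force": force on a finger pad.
Only numpy, scipy, OpenCV 4.12 (cv2) and the standard library are available. Lean on these libraries where they do the work, as an engineer would, in place of code of your own. Each camera call takes 0.05 s, during which the arm holds its last target. There are 200 camera calls.

## Working session

There is one attempt and no reset: what is moved stays moved. The work goes in short steps, Python scripts to look and compute and a shell command to move; the robot and the scene stay as the last step left them, time stands still between calls to the robot, and variables do not carry over. Pictures are saved under pics/ and viewed, at most 10 in all, crops included, and the job is handed in when it is done.

```bash
mkdir -p pics; ls
python3 - <<'E'
from bench import *
import cv2,numpy as np
for n in("scene","top"):
    s=snapshot(n);cv2.imwrite(f"pics/{n}0.png",s["color"]);print(n,s["fx"],s["cx"],s["cy"],np.round(s["extrinsics"],3).tolist())
print(get_obs())
E
```

```text
pics
scene 589.5527438003365 309.6016305516925 241.61910924800884 [[0.735, -0.678, 0.018, -0.27], [-0.259, -0.306, -0.916, 0.33], [0.627, 0.669, -0.4, 0.498], [0.0, 0.0, 0.0, 1.0]]
top 505.68578988745554 320.1077908751751 239.31656759150349 [[0.009, -1.0, 0.025, 0.175], [-0.995, -0.012, -0.101, 0.586], [0.101, -0.024, -0.995, 0.963], [0.0, 0.0, 0.0, 1.0]]
{'time': 0.1, 'joint_positions': array([ 1.02491958e+00,  8.78668817e-02,  1.37209693e+00, -3.99173149e-05,
        1.68359045e+00, -1.03123913e-01]), 'qvel': array([-0.00189194, -0.00057809, -0.0023544 ,  0.00095243, -0.00233001,
        0.00214967]), 'joint_torque': array([ 2.97677223e-03, -3.41251123e+01, -3.03302836e+01,  7.19869486e-02,
        3.04328918e-02, -1.06229422e-04]), 'tool_pos': array([0.2354067 , 0.49652887, 0.20443213]), 'ee_rot': array([-3.13963738e+00, -1.62468719e-04,  2.69883521e+00]), 'wrist_force': array([ 0.57173165,  0.21084671, -0.20800823]), 'wrist_torque': array([ 0.05318594, -0.0230267 ,  0.0170051 ]), 'finger_force': 0.0, 'width': 0.09373617041551435}
```

View pics/top0.png

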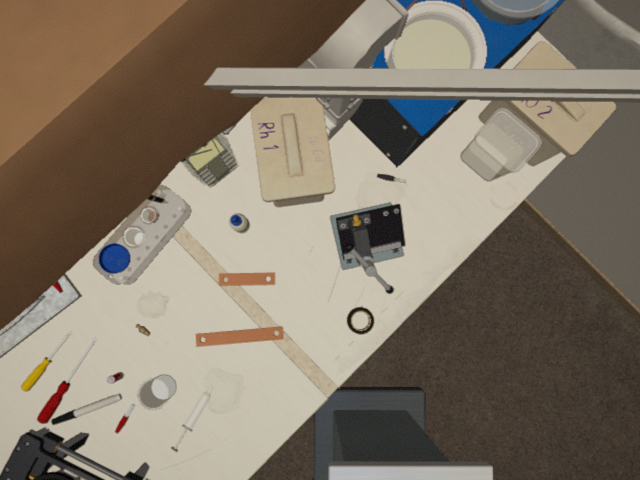

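View pics/scene0.png

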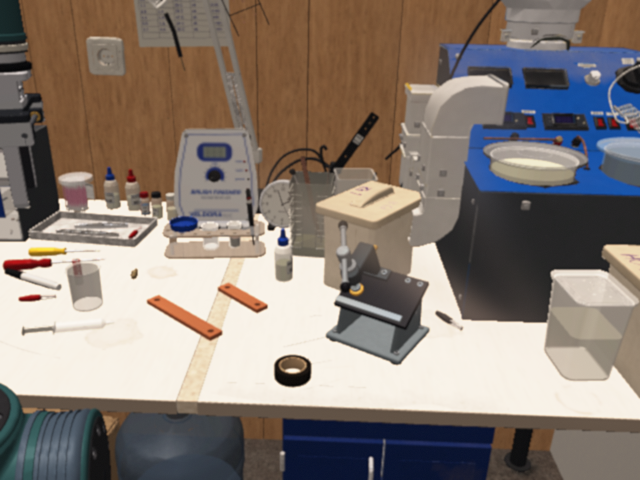

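The top view shows the long bar at about (240,336), the short bar at (247,279) and the rest at (370,238). The T-handle runs from about (357,250) to (390,290). I'll enlarge the rest and the long bar.

Run:
```python
import cv2,numpy as np
a=cv2.imread("pics/top0.png");b=cv2.imread("pics/scene0.png")
A=cv2.resize(a[190:310,320:420],None,fx=4,fy=4,interpolation=2)
B=cv2.resize(b[210:360,320:440],None,fx=3.2,fy=3.2,interpolation=2)
C=np.zeros((600,800,3),np.uint8);C[:480,:400]=A;C[:480,410:794]=B
D=cv2.resize(a[320:350,190:290],None,fx=4,fy=4,interpolation=2);C[480:600,:400]=D
cv2.imwrite("pics/crop1.png",C)
# bar corners
hsv=cv2.cvtColor(a,cv2.COLOR_BGR2HSV)
m=cv2.inRange(hsv,(3,110,100),(15,255,255))
n,l,st,c=cv2.connectedComponentsWithStats(m)
for i in range(1,n):
    if st[i,4]>300: print(st[i],c[i],cv2.minAreaRect(np.argwhere(l==i)[:,::-1].astype(np.float32)))
```

```text
[    0     0   209   188 19582] [70.26131141 61.25743029] ((104.0, 93.5), (208.0, 187.0), 0.0)
[219 273  55  13 590] [245.8220339  278.69322034] ((246.00436401367188, 278.6749267578125), (11.64635944366455, 54.2580451965332), 88.56790161132812)
[196 327  87  19 994] [239.40442656 336.00301811] ((239.07931518554688, 335.9517822265625), (12.373777389526367, 86.3673095703125), 85.2363510131836)
```

View pics/crop1.png

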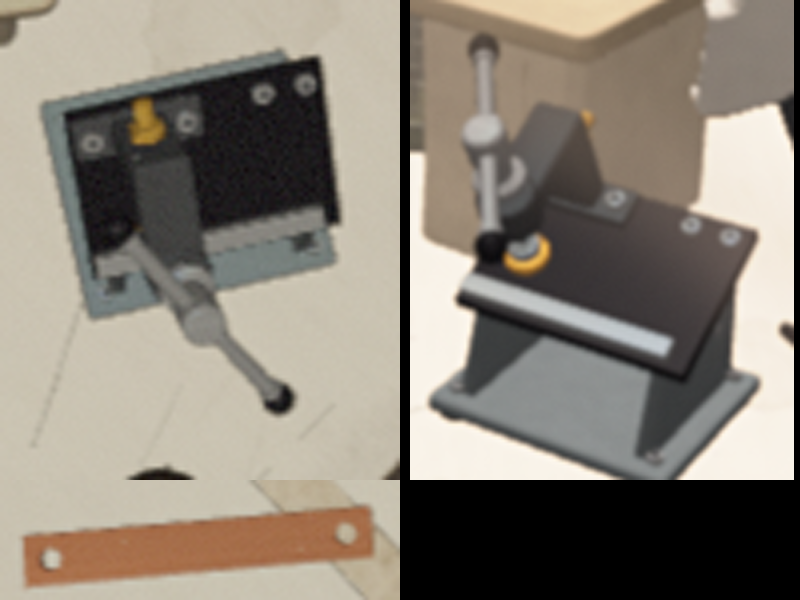

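The crop shows the face corners, ledge, hub and both balls clearly, so I'll fit the rest's pose from them.

```bash
cat > h.py <<'E'
import numpy as np,cv2
from bench import *
from scipy.optimize import least_squares
from scipy.spatial.transform import Rotation as Ro
def proj(s,P):
    E=s["extrinsics"];p=np.atleast_2d(P)@E[:3,:3].T+E[:3,3]
    return np.c_[s["fx"]*p[:,0]/p[:,2]+s["cx"],s["fy"]*p[:,1]/p[:,2]+s["cy"]]
def back(s,uv,z):
    E=s["extrinsics"];R=E[:3,:3];c=-R.T@E[:3,3]
    d=R.T@np.array([(uv[0]-s["cx"])/s["fx"],(uv[1]-s["cy"])/s["fy"],1]);return c+d*(z-c[2])/d[2]
def faceR(yaw): return Ro.from_euler("ZY",[yaw,-np.pi/6])
def F(x,y,yaw,P): return faceR(yaw).apply(np.atleast_2d(P))+[x,y,.072]
def tbar(th,r,dz=0): return [r*np.sin(th),r*np.cos(th),.103-.001273*th+dz]
E
python3 - <<'E'
from h import *
S={n:snapshot(n) for n in("top","scene")}
t=[(400,204.5),(404.5,245.5),(336.5,218.2),(389.5,289.5),(349.5,247.5),(370.7,271.2)]
s=[(428.4,283.4),(405.9,328.1),(335.6,303.7),(345,286.9),(342.8,225),(341.9,252.2)]
def res(p,full=False):
    x,y,w,th=p;A=[-.056,.056]
    b=[tbar(th,-.056),tbar(th,.056),tbar(th,0,.008)]
    rt=proj(S["top"],F(x,y,w,[(.06,-.09,0),(-.026,-.09,0),(.06,.032,0)]+b))-t
    rs=proj(S["scene"],F(x,y,w,[(.06,-.09,0),(-.026,-.09,0),(-.026,.032,0)]+b))-s
    return np.r_[rt,rs] if full else np.r_[rt,rs].ravel()
r=least_squares(res,[.5,.1,0.1,.8],loss="soft_l1");print(r.x.round(4));print(res(r.x,True).round(1).tolist())
# bars at top face
T=S["top"]
for (c,l,a) in (((239.08,335.95),86.4,85.236),((246.0,278.67),54.3,88.568)):
    d=np.array([-np.sin(np.deg2rad(a)),np.cos(np.deg2rad(a))])*l/2
    p,q=back(T,np.array(c)+.5+d,.008),back(T,np.array(c)+.5-d,.008)
    print("bar",((p+q)/2).round(4),np.linalg.norm(p-q).round(4),"yaw of y axis",np.arctan2(p[1]-q[1],p[0]-q[0]).round(4))
print(back(T,(360,320),.019),back(T,(237,222),.08))
E
```

```text
[0.5708 0.1118 0.2335 1.0467]
[[0.8, 0.3], [1.4, 0.9], [-0.6, 1.1], [0.1, 0.4], [-0.1, -0.0], [0.3, 0.2], [1.0, -2.6], [-0.5, -1.1], [-2.6, -1.4], [0.3, -0.7], [0.4, -0.5], [1.0, -1.7]]
bar [0.3944 0.3362 0.008 ] 0.1677 yaw of y axis 1.66
bar [0.5059 0.3256 0.008 ] 0.1068 yaw of y axis 1.6054
[0.42853477 0.10221401 0.019     ] [0.6097722  0.33705191 0.08      ]
```

```bash
cat >> h.py <<'E'
FX,FY,FW=.5708,.1118,.2335
def go(x,y,z,yaw=None):
    o=get_obs();R=Ro.from_euler("xyz",o["ee_rot"])
    d=R.inv().apply(np.array([x,y,z])-o["tool_pos"])
    print("t",round(o["time"],2),"d",d.round(4),"|d|",np.linalg.norm(d).round(4),"turn",None if yaw is None else round(o["ee_rot"][2]-yaw,4))
E
python3 -c "
from h import *
go(.3989,.2864,.1,1.66)"
```

```text
t 0.2 d [-0.2377 -0.1198  0.1049] |d| 0.2862 turn 1.0388
```

```bash
python3 -m creep '{"aperture": [0.06,0.06,0.06,0.06,0.06,0.06,0.06,0.06,0.06,0.06,0.06,0.06,0.06,0.06,0.06,0.06,0.06,0.06,0.06],"tx": [-0.0297,-0.0297,-0.0297,-0.0297,-0.0297,-0.0297,-0.0297,-0.0297,0,0,0,0,0,0,0,0,0,0,0],"ty": [-0.015,-0.015,-0.015,-0.015,-0.015,-0.015,-0.015,-0.015,0,0,0,0,0,0,0,0,0,0,0],"tz": [0.0131,0.0131,0.0131,0.0131,0.0131,0.0131,0.0131,0.0131,0,0,0,0,0,0,0,0,0,0,0],"turn": [0,0,0,0,0,0,0,0,0.1154,0.1154,0.1154,0.1154,0.1154,0.1154,0.1154,0.1154,0.1154,0,0]}'
python3 - <<'E'
from h import *
go(.3989,.2864,.1,1.66)
w=snapshot("wrist");cv2.imwrite("pics/w1.png",w["color"])
print(proj(w,[[.3989,.2864,.008],[.4019,.2533,.008],[.3944,.3362,.008]]),get_obs()["tool_pos"])
E
```

```text
time: 1.78
tool_pos: [0.3988, 0.2867, 0.1005]
ee_rot: [-3.141, 0.0, 1.663]
wrist_force: [0.3, 0.2, -0.5]
width: 0.0602
finger_force: 0.0
t 1.78 d [-0.0003  0.0001  0.0005] |d| 0.0006 turn 0.0031
[[322.032128   248.13369608]
 [321.99376557 292.94236331]
 [322.11563654 174.83695597]] [0.3988402  0.28670993 0.10056776]
```

View pics/w1.png

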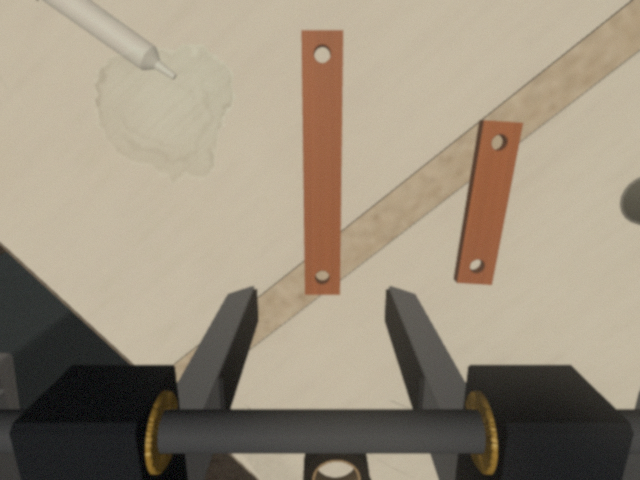

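The wrist view has the bar straight ahead, holes at (322,53) and (322,276), right end at (322,294). This agrees with the estimate, so I'll descend and grip.

```bash
python3 -m creep '{"aperture": [0.06,0.06,0.06,0.06,0.06,0.06,0.015,0.015,0.015,0.015,0.015,0.015],"tx": [0,0,0,0,0,0,0,0,0,0,0,0],"ty": [0,0,0,0,0,0,0,0,0,0,0,0],"tz": [0.03,0.03,0.02,0.012,0.006,0,0,0,0,0,0,0],"turn": [0,0,0,0,0,0,0,0,0,0,0,0]}'
```

```text
time: 2.83
tool_pos: [0.3992, 0.2869, 0.0031]
ee_rot: [3.141, -0.0, 1.66]
wrist_force: [-0.1, 0.0, 1.6]
width: 0.0247
finger_force: 30.0
```

```bash
cat >> h.py <<'E'
def W(x,y,z=0):  # level rest frame at face origin -> world x,y ; z absolute
    c,s=np.cos(FW),np.sin(FW);return FX+c*x-s*y,FY+s*x+c*y,z
YB=FW+np.pi/2
E
python3 -m creep '{"aperture": [0.015,0.015,0.015,0.015,0.015,0.015,0.015,0.015,0.015],"tx": [0,0,0,0,0,0,0,0,0],"ty": [0,0,0,0,0,0,0,0,0],"tz": [-0.01,-0.02,-0.04,-0.04,-0.04,-0.04,-0.04,-0.01,0],"turn": [0,0,0,0,0,0,0,0,0]}'
python3 -c "
from h import *
go(*W(.01435,-.17,.24),YB)
s=snapshot('scene');cv2.imwrite('pics/s2.png',cv2.resize(s['color'][0:330,60:500],None,fx=1.6,fy=1.6))"
```

```text
time: 3.58
tool_pos: [0.4004, 0.2875, 0.2473]
ee_rot: [3.134, -0.003, 1.66]
wrist_force: [0.4, -0.2, -1.8]
width: 0.0246
finger_force: 30.0
t 3.58 d [-0.3564  0.1925  0.0076] |d| 0.4052 turn -0.1441
```

View pics/s2.png

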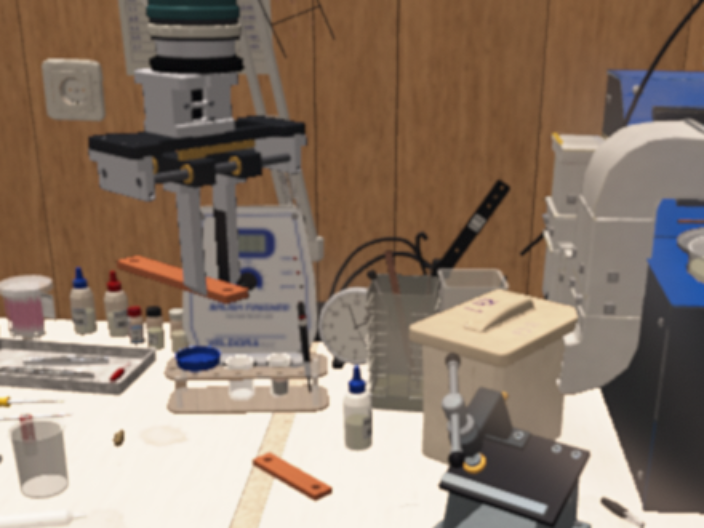

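The bar is held in the fingers and looks about level, with its left end at (119,263) and right end at (245,293). I'll check the droop numerically while moving across.

```bash
python3 -c "
from h import *
s=snapshot('scene')
d=np.array([np.cos(1.66),np.sin(1.66),0]);g=np.array([.4004,.2875,.252])
print(proj(s,[g+.135*d,g-.035*d]),'seen',119/1.6+60,262/1.6,244/1.6+60,290/1.6)"
python3 -m creep '{"aperture": [0.015,0.015,0.015,0.015,0.015,0.015,0.015,0.015,0.015,0.015,0.015,0.015,0.015,0.015,0.015,0.015],"tx": [-0.03,-0.03,-0.03,-0.03,-0.03,-0.03,-0.03,-0.03,-0.03,-0.03,-0.03,-0.026,0,0,0,0],"ty": [0.016,0.016,0.016,0.016,0.016,0.016,0.016,0.016,0.016,0.016,0.016,0.016,0,0,0,0],"tz": [0,0,0,0,0,0,0,0,0,0,0,0,0,0,0,0],"turn": [0,0,0,0,0,0,0,0,0,0,0,0,-0.072,-0.072,0,0]}'
python3 -c "
from h import *
go(*W(.01435,-.17,.094),YB)"
```

```text
[[139.74346804 158.06829685]
 [208.90817272 181.91861279]] seen 134.375 163.75 212.5 181.25
time: 5.02
tool_pos: [0.6208, -0.0506, 0.2388]
ee_rot: [-3.136, -0.003, 1.802]
wrist_force: [-0.4, -0.1, -2.6]
width: 0.0242
finger_force: 30.0
t 5.02 d [-0.0008  0.0041  0.1448] |d| 0.1449 turn -0.0021
```

```bash
python3 -m creep '{"aperture": [0.015,0.015,0.015,0.015,0.015,0.015],"tx": [0,0,0,0,0,0],"ty": [0.004,0,0,0,0,0],"tz": [0.03,0.03,0.03,0.02,0,0],"turn": [0,0,0,0,0,0]}'
python3 - <<'E'
from h import *
s=snapshot('scene');t=snapshot("top");w=snapshot("wrist")
o=get_obs();print(o["tool_pos"],o["ee_rot"])
g=o["tool_pos"]+[0,0,.005];y=o["ee_rot"][2];d=np.array([np.cos(y),np.sin(y),0]);e=np.array([d[1],-d[0],0])
P=[g+a*d+b*e for a in(.135,-.035) for b in(.0125,-.0125)]
for n,c in(("scene",s),("top",t)): print(n,proj(c,P).round(1).tolist())
C=np.zeros((600,800,3),np.uint8)
C[:480,:400]=cv2.resize(s["color"][190:340,315:440],(400,480),interpolation=2)
C[:480,400:]=cv2.resize(t["color"][190:310,340:440],(400,480),interpolation=2)
cv2.imwrite("pics/c3.png",C);cv2.imwrite("pics/w3.png",w["color"])
E
```

```text
time: 5.52
tool_pos: [0.6242, -0.049, 0.1302]
ee_rot: [-3.137, -0.002, 1.804]
wrist_force: [-0.7, 0.6, -1.7]
width: 0.0244
finger_force: 30.0
[ 0.6270586  -0.04974712  0.13516581] [3.13772799e+00 1.54205395e-03 1.80403149e+00]
scene [[391.7, 253.6], [383.9, 259.4], [505.4, 284.9], [499.6, 292.1]]
top [[377.4, 220.1], [380.8, 234.0], [471.0, 199.2], [474.6, 212.9]]
```

View pics/c3.png

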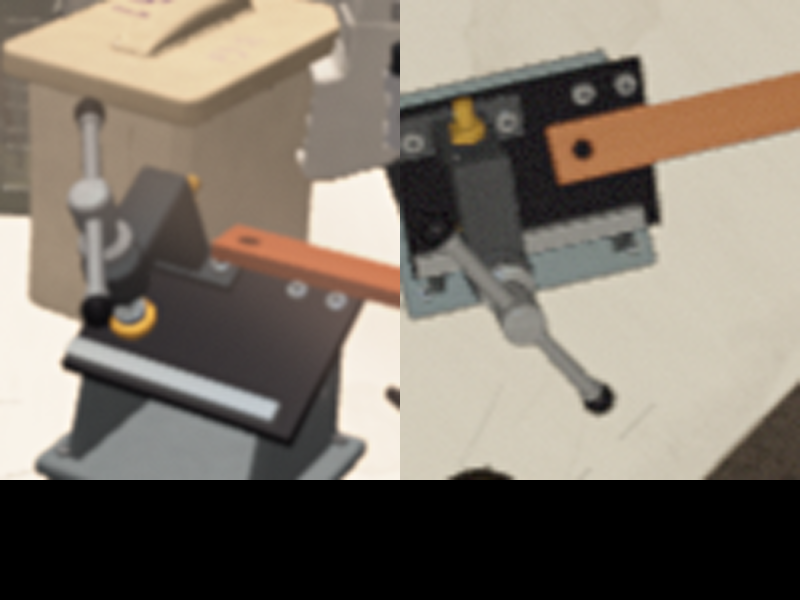

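The bar's left end is at (390,260)/(382,267) in the scene view and (376.5,222)/(380,236.5) in the top view. It sits lower than predicted, so it droops a little. I'll triangulate.

Run:
```python
from h import *
s=snapshot('scene');t=snapshot("top")
for a,b in (((376.5,221.75),(390,260.3)),((380,236.5),(381.6,267.5)),((400,204.4),(428.4,283.4)),((404.5,245.5),(405.9,328.1)),((389.6,289.6),(345,286.9)),((349.5,247.5),(342.8,225))):
    r=least_squares(lambda p:np.r_[proj(t,p)[0]-a,proj(s,p)[0]-b],[.6,.1,.1])
    d=r.x-[FX,FY,0];c,q=np.cos(FW),np.sin(FW)
    print(r.x.round(4),"rest frame",(np.array([c*d[0]+q*d[1],-q*d[0]+c*d[1],d[2]])*1e3).round(1),r.fun.round(1))
x,y=.06*.866,-.09;print("expected face corner",52,-90,102, "low",-22.5,-90,59,"balls",(faceR(0).apply([tbar(1.047,-.056),tbar(1.047,.056)])*1e3).round(1))
print(get_obs()["tool_pos"],W(.01435,-.17))
```

```text
[0.6063 0.0849 0.1295] rest frame [ 28.3 -34.3 129.5] [-0.2  0.2  0.2 -0. ]
[0.5803 0.0787 0.1282] rest frame [  1.5 -34.4 128.2] [-0.2  0.2  0.2 -0. ]
[0.6432 0.0375 0.0969] rest frame [ 53.3 -89.1  96.9] [-0.4  0.3  0.4 -0.1]
[0.5724 0.0205 0.0553] rest frame [-19.6 -89.2  55.3] [ 0.3 -0.3 -0.3  0. ]
[0.4871 0.0633 0.1347] rest frame [-92.6 -27.9 134.7] [-0.2  0.2  0.3 -0. ]
[0.5555 0.137  0.1837] rest frame [ -9.1  28.1 183.7] [-0.2  0.2  0.2 -0. ]
expected face corner 52 -90 102 low -22.5 -90 59 balls [[-92.8 -28.   63.8]
 [ -8.8  28.  112.3]]
[ 0.62710263 -0.04990339  0.13527243] (np.float64(0.6240958489833367), np.float64(-0.05026626725245871), 0)
```

```bash
python3 -m creep '{"aperture": [0.015,0.015,0.015,0.015,0.015,0.015,0.015,0.015,0.015,0.015],"tx": [0,0,0,0.02,0.02,0.012,0.008,0,0,0],"ty": [-0.001,0,0,0,0,0,0,0,0,0],"tz": [0.016,0.016,0,0,0,0,0,0,0,0],"turn": [0,0,0,0,0,0,0,0,0,0]}'
python3 - <<'E'
from h import *
s=snapshot('scene');t=snapshot("top");o=get_obs();print(o["tool_pos"],o["wrist_force"],o["wrist_torque"]);go(*W(.01435,-.11,.1))
C=np.zeros((480,800,3),np.uint8)
C[:,:400]=cv2.resize(s["color"][190:340,315:440],(400,480),interpolation=2)
C[:,400:]=cv2.resize(t["color"][190:310,330:430],(400,480),interpolation=2)
cv2.imwrite("pics/c4.png",C)
E
```

```text
time: 6.6
tool_pos: [0.6114, 0.0077, 0.1011]
ee_rot: [3.141, 0.001, 1.804]
wrist_force: [-0.6, -0.8, -1.4]
width: 0.0242
finger_force: 30.0
[0.61124648 0.00752826 0.10077846] [-0.30019594 -0.45550063 -1.58936591] [-0.17485489  0.06559421 -0.02307355]
t 6.7 d [ 0.0008 -0.0009  0.0008] |d| 0.0014 turn None
```

View pics/c4.png

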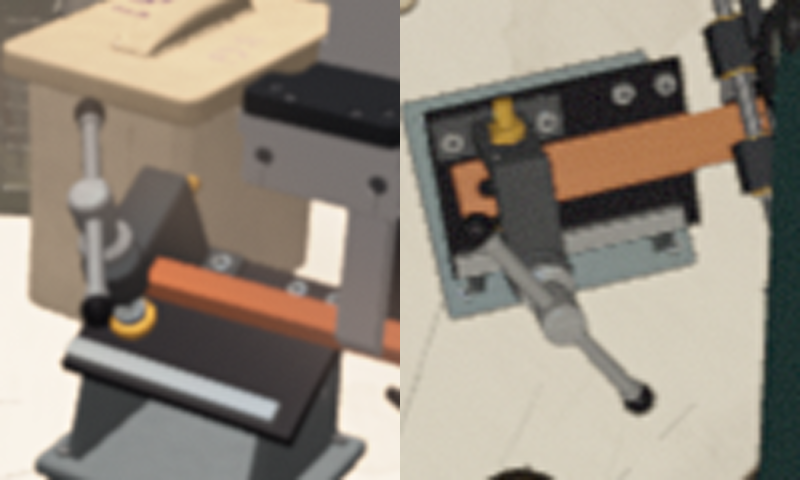

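The bar is now past the pad on its up-slope side, with its left end at about (457,185) in the top half. I'll lower it gently to contact.

```bash
for i in 1 2 3; do :; done; python3 -m creep '{"aperture": [0.015,0.015,0.015,0.015],"tx": [0,0,0,0],"ty": [0,0,0,0],"tz": [0.001,0.001,0,0],"turn": [0,0,0,0]}'; python3 -m creep '{"aperture": [0.015,0.015,0.015,0.015],"tx": [0,0,0,0],"ty": [0,0,0,0],"tz": [0.002,0.001,0,0],"turn": [0,0,0,0]}';python3 -m creep '{"aperture": [0.015,0.015,0.015,0.015],"tx": [0,0,0,0],"ty": [0,0,0,0],"tz": [0.002,0.001,0,0],"turn": [0,0,0,0]}'
```

```text
time: 7.03
tool_pos: [0.6109, 0.0082, 0.0984]
ee_rot: [-3.141, -0.0, 1.804]
wrist_force: [0.9, 0.4, -2.6]
width: 0.0246
finger_force: 30.0
time: 7.37
tool_pos: [0.6111, 0.0084, 0.0957]
ee_rot: [3.141, -0.0, 1.804]
wrist_force: [0.6, -0.0, -2.3]
width: 0.0244
finger_force: 30.0
time: 7.7
tool_pos: [0.611, 0.0084, 0.0926]
ee_rot: [3.141, -0.0, 1.804]
wrist_force: [0.1, 0.6, -1.8]
width: 0.0244
finger_force: 30.0
```

```bash
python3 -m creep '{"aperture": [0.015,0.015,0.015],"tx": [0,0,0],"ty": [0,0,0],"tz": [0.002,0,0],"turn": [0,0,0]}'; python3 -m creep '{"aperture": [0.015,0.015,0.015],"tx": [0,0,0],"ty": [0,0,0],"tz": [0.002,0,0],"turn": [0,0,0]}';python3 -m creep '{"aperture": [0.015,0.015,0.015],"tx": [0,0,0],"ty": [0,0,0],"tz": [0.002,0,0],"turn": [0,0,0]}'
python3 - <<'E'
from h import *
s=snapshot('scene');t=snapshot("top");o=get_obs();print(o["tool_pos"],o["wrist_force"],o["wrist_torque"])
C=np.zeros((480,800,3),np.uint8)
C[:,:400]=cv2.resize(s["color"][190:340,315:440],(400,480),interpolation=2)
C[:,400:]=cv2.resize(t["color"][190:310,330:430],(400,480),interpolation=2)
cv2.imwrite("pics/c5.png",C)
E
```

```text
time: 7.95
tool_pos: [0.6111, 0.0084, 0.0907]
ee_rot: [3.141, -0.0, 1.804]
wrist_force: [0.3, -0.5, -0.9]
width: 0.0246
finger_force: 30.0
time: 8.2
tool_pos: [0.6113, 0.0084, 0.0897]
ee_rot: [3.14, 0.0, 1.804]
wrist_force: [-1.1, -0.3, 2.8]
width: 0.0243
finger_force: 30.0
time: 8.45
tool_pos: [0.6115, 0.0083, 0.0887]
ee_rot: [3.14, 0.001, 1.804]
wrist_force: [-1.9, -0.2, 6.4]
width: 0.0242
finger_force: 30.0
[0.61147908 0.00824102 0.08871944] [-2.16104047 -0.54592568  7.43523952] [ 0.09027954  0.49363066 -0.02578438]
```

Contact came at about TCP z = 0.090, as computed, and the force is now some 9 N. I'll open slightly so the bar tips flat, then lower the fingers as a loose cage.

```bash
python3 -m creep '{"aperture": [0.015,0.030,0.030,0.030,0.030,0.030,0.030,0.030,0.030],"tx": [0,0,0,0,0,0,0,0,0],"ty": [0,0,0,0,0,0,0,0,0],"tz": [-0.001,0,0,0,0,0.008,0.008,0,0],"turn": [0,0,0,0,0,0,0,0,0]}'
python3 - <<'E'
from h import *
s=snapshot('scene');t=snapshot("top");o=get_obs();print(o["tool_pos"],o["wrist_force"],o["wrist_torque"])
C=np.zeros((480,800,3),np.uint8)
C[:,:400]=cv2.resize(s["color"][190:340,315:440],(400,480),interpolation=2)
C[:,400:]=cv2.resize(t["color"][190:310,330:430],(400,480),interpolation=2)
cv2.imwrite("pics/c5.png",C)
E
```

```text
time: 9.3
tool_pos: [0.608, 0.0077, 0.0701]
ee_rot: [-3.134, -0.001, 1.804]
wrist_force: [-5.3, -0.6, 3.9]
width: 0.0301
finger_force: 3.0
[0.60803134 0.00763611 0.07015611] [-5.8627576  -1.71160144  3.08961059] [-0.43739607  1.22458108 -0.04588167]
```

View pics/c5.png

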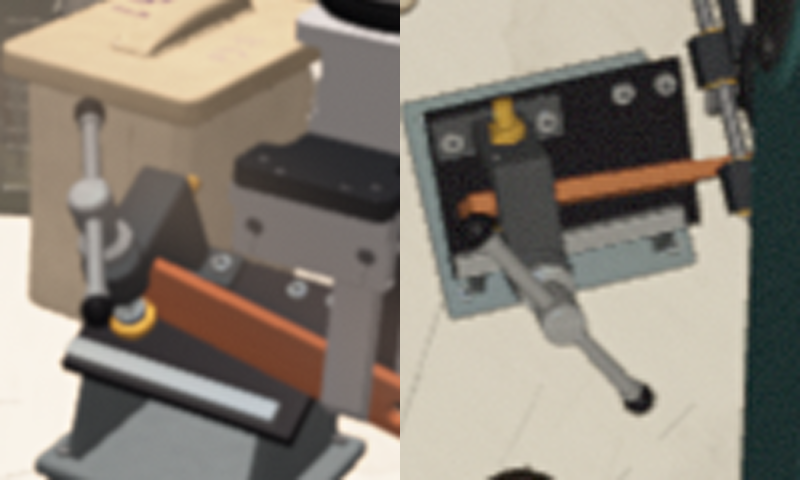

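The bar did not fall flat. It has rolled on edge (left end (155,262), right end low at (330,345) in the scene crop), dragged down by the front finger as the gripper went down. I'll raise the fingers again and measure the bar numerically.

```bash
cat >> h.py <<'E'
def cuts():
    """bar centre-line cuts: orange extents along vertical image lines"""
    for n,cols in(("scene",(372,380,390,400,410,420)),("top",(350,355,372,380,390,400))):
        a=snapshot(n)["color"];h=cv2.cvtColor(a,cv2.COLOR_BGR2HSV);m=cv2.inRange(h,(3,100,60),(16,255,255))
        for c in cols:
            r=np.flatnonzero(m[195:350,c])+195
            print(n,c,(r.min(),r.max(),len(r),h[r,c,2].tolist()[::2]) if len(r) else None)
E
python3 -c "
from h import *
cuts()"
python3 -m creep '{"aperture": [0.030,0.030,0.030,0.030],"tx": [0,0,0,0],"ty": [0,0,0,0],"tz": [-0.008,-0.008,0,0],"turn": [0,0,0,0]}'
python3 -c "
from h import *
cuts();o=get_obs();print(o['tool_pos'],o['wrist_force'])"
```

```text
scene 372 (np.int64(273), np.int64(293), 21, [90, 196, 183, 123, 118, 118, 118, 118, 121, 119, 86])
scene 380 (np.int64(278), np.int64(297), 20, [162, 203, 146, 116, 118, 119, 118, 119, 119, 107])
scene 390 (np.int64(283), np.int64(302), 20, [162, 196, 136, 115, 116, 117, 116, 117, 117, 109])
scene 400 (np.int64(288), np.int64(307), 20, [160, 189, 128, 115, 117, 117, 116, 117, 115, 109])
scene 410 (np.int64(293), np.int64(312), 20, [161, 189, 129, 116, 117, 117, 117, 117, 117, 112])
scene 420 None
top 350 (np.int64(237), np.int64(243), 7, [60, 177, 178, 73])
top 355 None
top 372 (np.int64(234), np.int64(240), 7, [96, 181, 175, 91])
top 380 (np.int64(233), np.int64(239), 7, [111, 175, 170, 73])
top 390 (np.int64(231), np.int64(237), 7, [77, 174, 171, 90])
top 400 (np.int64(230), np.int64(236), 7, [119, 174, 166, 62])
time: 9.83
tool_pos: [0.6122, 0.0085, 0.0889]
ee_rot: [3.138, 0.001, 1.804]
wrist_force: [0.1, 0.2, 0.5]
width: 0.0299
finger_force: 0.0
scene 372 (np.int64(278), np.int64(296), 19, [135, 180, 180, 180, 181, 181, 185, 185, 183, 111])
scene 380 (np.int64(280), np.int64(299
[... 243 characters left out ...]
7, 143])
scene 410 (np.int64(291), np.int64(309), 19, [144, 174, 174, 177, 176, 175, 178, 177, 175, 125])
scene 420 (np.int64(306), np.int64(312), 7, [152, 176, 174, 147])
top 350 (np.int64(231), np.int64(243), 11, [82, 167, 173, 81, 153, 75])
top 355 (np.int64(311), np.int64(311), 1, [62])
top 372 (np.int64(226), np.int64(241), 16, [63, 141, 171, 171, 172, 173, 173, 165])
top 380 (np.int64(225), np.int64(240), 16, [87, 155, 170, 171, 171, 171, 172, 151])
top 390 (np.int64(223), np.int64(238), 16, [84, 151, 169, 170, 170, 170, 170, 158])
top 400 (np.int64(221), np.int64(236), 16, [72, 146, 166, 169, 168, 169, 167, 158])
[0.61140819 0.00850242 0.08791535] [ 0.13505016  0.37154282 -0.77863704]
```

Raising it let the bar fall: it now shows one even broad face and the force is about zero. I'll fit its position on the face.

```bash
cat >> h.py <<'E'
def fitbar(verbose=True):
    """bar in the face frame: x of centre line at y=-40, skew (dx/dy), roll; from top and scene edges"""
    D=[]
    for n,cols in(("scene",range(374,414,4)),("top",range(374,404,4))):
        s=snapshot(n);h=cv2.cvtColor(s["color"],cv2.COLOR_BGR2HSV);m=cv2.inRange(h,(3,100,90),(16,255,255))
        for c in cols:
            r=np.flatnonzero(m[195:350,c])+195
            if len(r)>4: D.append((s,c,r.min()-.5+.3,r.max()+.5-.3+.0,n))
    def rows(s,c,line):
        q=proj(s,line);k=(c-q[0,0])/(q[1,0]-q[0,0]);return q[0,1]+k*(q[1,1]-q[0,1])
    def res(p):
        x0,k,ph,z0=p;out=[]
        for s,c,u,l,n in D:
            v=[]
            for ex in(.0125,-.0125):
                for ez in(-.004,.004):
                    a=ex*np.cos(ph)-ez*np.sin(ph);b=ex*np.sin(ph)+ez*np.cos(ph)
                    v.append(rows(s,c,F(FX,FY,FW,[(x0+a+k*(y+.04),y,z0+b) for y in(.0,-.09)])))
            out+= [min(v)-u,max(v)-l]
        return out
    r=least_squares(res,[.01,0,.1,.006],loss="soft_l1")
    print("x@-40 %.1f mm skew %.3f roll %.2f zc %.1f"%(r.x[0]*1e3,r.x[1],r.x[2],r.x[3]*1e3),"rms",np.sqrt(np.mean(r.fun**2)).round(2))
E
python3 -c "
from h import *
fitbar()
w=snapshot('wrist')
a=w['color'];h=cv2.cvtColor(a,cv2.COLOR_BGR2HSV);m=cv2.inRange(h,(3,100,60),(16,255,255));n,l,st,c=cv2.connectedComponentsWithStats(m)
print([s.tolist() for s in st[1:] if s[4]>200])"
```

```text
x@-40 16.7 mm skew 0.046 roll -0.08 zc 3.6 rms 5.4
[[284, 70, 67, 303, 16808]]
```

```bash
python3 -m creep '{"aperture": [0.05,0.05,0.05,0.05,0.05,0.029,0.029,0.029,0.029],"tx": [0,0,0,0,0,0,0,0,0],"ty": [0,0,-0.001,-0.001,0,0,0,0,0],"tz": [0,0,0.005,0.005,0,0,0,0,0],"turn": [0,0,0,0,0,0,0,0,0]}'
python3 -c "
from h import *
o=get_obs();print(o['tool_pos'],o['wrist_force'],o['width']);fitbar()"
```

```text
time: 10.83
tool_pos: [0.6091, 0.0078, 0.0779]
ee_rot: [3.141, 0.0, 1.804]
wrist_force: [-0.6, -0.2, -0.5]
width: 0.0296
finger_force: 0.2
[0.60914735 0.00784115 0.0779235 ] [-0.5707269  -0.22146587 -0.50893784] 0.029630654648737976
x@-40 16.2 mm skew 0.038 roll -0.07 zc 3.9 rms 5.47
```

```bash
python3 -m creep '{"aperture": [0.0245,0.0245,0.0245],"tx": [0,0,0],"ty": [0,0,0],"tz": [0,0,0],"turn": [0,0,0]}'
python3 -c "
from h import *
o=get_obs();print(o['tool_pos'],o['wrist_force'],o['width']);fitbar();cuts()"
```

```text
time: 11.18
tool_pos: [0.6088, 0.0078, 0.0778]
ee_rot: [-3.141, 0.0, 1.804]
wrist_force: [-2.2, -0.3, 2.1]
width: 0.0247
finger_force: 7.6
[0.60876705 0.00775502 0.07781196] [-2.16383438 -0.28284586  2.08957783] 0.02473486735067868
x@-40 12.8 mm skew -0.040 roll -0.13 zc 3.3 rms 5.89
scene 372 (np.int64(283), np.int64(300), 18, [142, 229, 228, 229, 229, 231, 231, 228, 135])
scene 380 (np.int64(285), np.int64(303), 19, [141, 227, 227, 228, 228, 230, 230, 226, 137, 74])
scene 390 (np.int64(288), np.int64(305), 18, [172, 224, 225, 226, 227, 228, 228, 216, 119])
scene 400 (np.int64(290), np.int64(308), 19, [137, 220, 222, 224, 225, 226, 227, 224, 152, 83])
scene 410 (np.int64(293), np.int64(311), 19, [169, 220, 221, 224, 222, 225, 225, 218, 135, 81])
scene 420 None
top 350 (np.int64(235), np.int64(322), 9, [84, 153, 175, 100, 62])
top 355 None
top 372 (np.int64(229), np.int64(244), 16, [85, 157, 170, 171, 171, 173, 173, 162])
top 380 (np.int64(227), np.int64(242), 16, [100, 157, 170, 170, 171, 174, 172, 149])
top 390 (np.int64(224), np.int64(239), 16, [88, 152, 169, 168, 169, 169, 169, 159])
top 400 (np.int64(221), np.int64(236), 16, [77, 144, 166, 169, 170, 169, 170, 159])
```

```bash
python3 -m creep '{"aperture": [0.0245,0.0245,0.0245,0.0245,0.0245],"tx": [0,0,0,0,0],"ty": [-0.003,-0.003,-0.003,0,0],"tz": [0.0017,0.0017,0.0017,0,0],"turn": [0,0,0,0,0]}'
python3 -c "
from h import *
o=get_obs();print(o['tool_pos'],o['wrist_force'],o['width']);fitbar();cuts()"
```

```text
time: 11.8
tool_pos: [0.5999, 0.0058, 0.0725]
ee_rot: [-3.141, -0.0, 1.804]
wrist_force: [-0.9, -1.2, 1.8]
width: 0.0247
finger_force: 7.0
[0.59986389 0.00575611 0.07245371] [-0.9085231  -1.23435029  1.84326224] 0.02466776456909202
x@-40 3.7 mm skew -0.025 roll -0.11 zc 3.5 rms 6.9
scene 372 (np.int64(288), np.int64(304), 17, [131, 229, 229, 228, 228, 230, 231, 232, 153])
scene 380 (np.int64(290), np.int64(307), 18, [115, 222, 227, 228, 228, 229, 230, 231, 173])
scene 390 (np.int64(293), np.int64(310), 18, [130, 224, 226, 227, 227, 228, 228, 228, 167])
scene 400 (np.int64(296), np.int64(313), 18, [151, 223, 223, 226, 226, 227, 227, 226, 167])
scene 410 (np.int64(299), np.int64(317), 19, [161, 222, 223, 225, 224, 225, 227, 223, 158, 77])
scene 420 None
top 350 (np.int64(239), np.int64(322), 7, [65, 137, 67, 60])
top 355 None
top 372 (np.int64(234), np.int64(247), 14, [99, 161, 171, 172, 169, 175, 173])
top 380 (np.int64(232), np.int64(245), 14, [108, 163, 168, 172, 169, 172, 169])
top 390 (np.int64(229), np.int64(243), 15, [94, 154, 167, 168, 168, 170, 168, 152])
top 400 (np.int64(226), np.int64(240), 15, [74, 141, 167, 166, 167, 168, 170, 158])
```

```bash
python3 -m creep '{"aperture": [0.0245,0.0245,0.0245],"tx": [0,0,0],"ty": [-0.002,-0.002,0],"tz": [0.0012,0.0012,0],"turn": [0,0,0]}'; python3 -m creep '{"aperture": [0.0245,0.0245,0.0245],"tx": [0,0,0],"ty": [-0.0015,0,0],"tz": [0.0009,0,0],"turn": [0,0,0]}'
python3 -c "
from h import *
o=get_obs();print(o['tool_pos'],o['wrist_force'],o['width']);fitbar()"
```

```text
time: 12.25
tool_pos: [0.5968, 0.0048, 0.0704]
ee_rot: [3.14, 0.0, 1.804]
wrist_force: [1.3, 0.4, 2.5]
width: 0.0248
finger_force: 6.3
time: 12.5
tool_pos: [0.5958, 0.0043, 0.0698]
ee_rot: [3.14, 0.001, 1.804]
wrist_force: [3.4, -1.1, 4.2]
width: 0.0247
finger_force: 6.4
[0.5957596  0.00432143 0.06976986] [ 3.36922816 -1.12191315  4.23042429] 0.024714303218321784
x@-40 2.1 mm skew 0.025 roll -0.30 zc 4.0 rms 7.04
```

```bash
python3 -m creep '{"aperture": [0.0245,0.0245,0.0245],"tx": [0,0,0],"ty": [-0.0015,0,0],"tz": [0.0009,0,0],"turn": [0,0,0]}'; python3 -m creep '{"aperture": [0.03,0.05,0.05,0.05,0.05],"tx": [0,0,0,0,0],"ty": [0,0,0,0,0],"tz": [0,0,0,0,0],"turn": [0,0,0,0,0]}'
python3 - <<'E'
from h import *
o=get_obs();print(o['tool_pos'],o['wrist_force'],o['width']);fitbar()
s=snapshot('scene');t=snapshot("top");w=snapshot("wrist")
C=np.zeros((600,800,3),np.uint8)
C[:300,:400]=cv2.resize(s["color"][240:340,320:453],(400,300),interpolation=2)
C[:300,400:]=cv2.resize(t["color"][190:290,330:463],(400,300),interpolation=2)
C[300:,:400]=cv2.resize(w["color"],(400,300))
C[300:,400:]=cv2.resize(s["color"][240:300,320:400],(400,300),interpolation=2)
cv2.imwrite("pics/c6.png",C)
E
```

```text
time: 12.85
tool_pos: [0.5951, 0.0038, 0.0693]
ee_rot: [3.138, 0.002, 1.804]
wrist_force: [4.9, -1.8, 3.5]
width: 0.0249
finger_force: 7.0
time: 13.27
tool_pos: [0.5923, 0.0045, 0.0672]
ee_rot: [-3.139, -0.001, 1.804]
wrist_force: [-0.4, 1.3, -0.8]
width: 0.05
finger_force: 0.0
[0.5922882  0.00448789 0.06720057] [-0.41558677  1.31302081 -0.78099719] 0.04997005317520526
x@-40 3.1 mm skew 0.051 roll -0.27 zc 3.7 rms 7.08
```

View pics/c6.png

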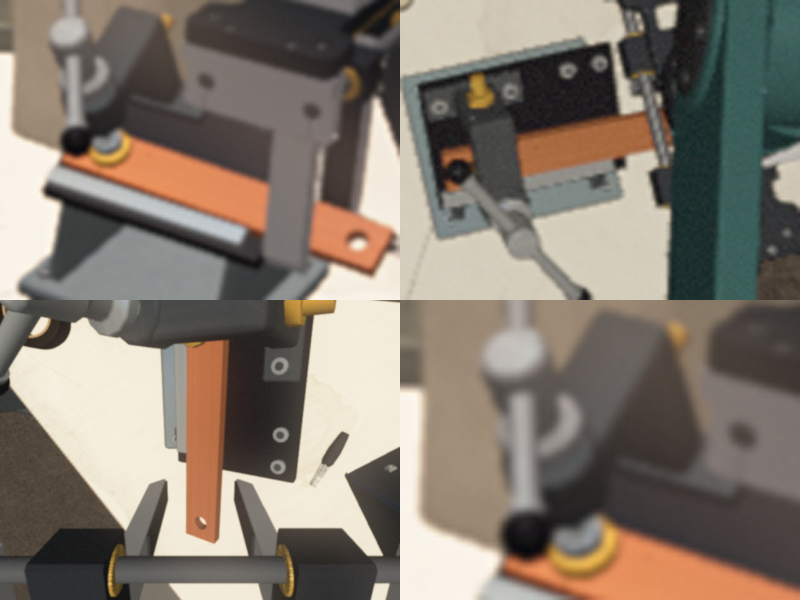

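The bar lies flat under the brass pad with its right end overhanging. In the wrist view its lower edge runs beside the grey ledge (column ~188). I'll measure that seam in the full-resolution pixels.

Run:
```python
from h import *
w=snapshot("wrist");a=w["color"];h=cv2.cvtColor(a,cv2.COLOR_BGR2HSV)
for r in(75,100,130,160,190,220,245):
    print(r,"V",h[r,276:322,2].tolist());
    m=np.flatnonzero(cv2.inRange(h[r:r+1],(3,100,60),(16,255,255))[0]);m=m[(m>280)&(m<380)];print("   bar",m.min(),m.max())
    L=F(FX,FY,FW,[(-.0125,.0,.006),(-.0125,-.08,.006),(-.0125,.0,.008),(-.0125,-.14,.008)])
print(proj(w,L).round(1).tolist())
```

```text
75 V [151, 142, 148, 155, 159, 161, 162, 161, 159, 158, 158, 156, 158, 158, 154, 154, 156, 158, 161, 160, 162, 159, 171, 179, 186, 184, 187, 181, 183, 178, 172, 161, 148, 140, 133, 126, 134, 140, 155, 164, 175, 181, 186, 189, 189, 189]
   bar 299 366
100 V [155, 147, 145, 150, 158, 165, 163, 159, 161, 160, 160, 158, 158, 160, 155, 157, 160, 160, 162, 163, 166, 171, 181, 189, 190, 191, 195, 197, 196, 196, 195, 191, 194, 193, 196, 192, 199, 197, 194, 196, 194, 192, 191, 193, 192, 192]
   bar 299 365
130 V [153, 155, 150, 151, 153, 161, 164, 162, 160, 162, 161, 162, 160, 160, 162, 162, 162, 159, 165, 165, 164, 172, 180, 188, 195, 194, 193, 196, 197, 195, 194, 192, 195, 192, 194, 194, 196, 196, 193, 195, 190, 193, 196, 191, 192, 189]
   bar 299 363
160 V [155, 156, 151, 148, 149, 156, 163, 164, 167, 164, 166, 164, 160, 158, 160, 159, 163, 161, 162, 164, 166, 171, 182, 188, 189, 191, 191, 196, 193, 191, 192, 193, 192, 194, 194, 194, 196, 194, 194, 193, 193, 195, 194, 194, 190, 190]
   bar 298 362
190 V [151, 154, 149, 148, 148, 150, 157, 164, 164, 162, 163, 161, 160, 161, 163, 160, 160, 162, 164, 164, 166, 172, 178, 182, 189, 193, 195, 192, 193, 188, 188, 189, 192, 194, 194, 194, 196, 192, 190, 192, 194, 192, 193, 192, 191, 191]
   bar 298 360
220 V [167, 168, 155, 142, 122, 121, 136, 154, 165, 165, 165, 165, 163, 163, 165, 162, 162, 161, 164, 164, 168, 172, 180, 183, 188, 192, 191, 192, 191, 190, 189, 189, 191, 193, 196, 192, 194, 189, 191, 193, 193, 193, 193, 189, 187, 190]
   bar 298 359
245 V [243, 243, 243, 244, 244, 244, 244, 236, 206, 140, 90, 86, 82, 84, 88, 87, 88, 93, 95, 99, 114, 141, 166, 182, 190, 192, 192, 192, 187, 190, 189, 193, 191, 192, 194, 195, 190, 192, 192, 192, 194, 191, 188, 188, 193, 188]
   bar 297 358
[[294.2, 50.3], [297.8, 246.3], [291.3, 49.5], [297.7, 366.4]]
```

The seam goes straight from ledge to copper with no dark gap (columns 298–299 over rows 75–220), so the bar is against the ledge. Next I'll rise clear and work out a path for pushing the T-handle round with closed fingers.

```bash
python3 -m creep '{"aperture": [0.05,0.05,0.05,0.05,0.0,0.0,0.0,0.0],"tx": [0,0,0,0,0,0,0,0],"ty": [0.002,0,0,0,0,0,0,0],"tz": [-0.02,-0.03,-0.04,-0.04,-0.04,0,0,0],"turn": [0,0,0,0,0,0,0,0]}'
cat >> h.py <<'E'
def finger(th,rho=.030,a=.0125,b=.008,dz=.013,gap=0,sgn=1):
    """TCP in level rest frame, closed fingers pushing the + (sgn 1) or - end at joint th"""
    h=.103-.001273*th;u=np.array([.866*np.sin(th),np.cos(th)])*sgn;l=np.linalg.norm(u)
    n=np.array([u[1],-u[0]])/l
    s=a*abs(n[0])+b*abs(n[1])+.004+gap
    p=np.array([-.5*h,0])+rho*u-n*s
    return np.r_[p,.072+.866*h+.5*rho*np.sin(th)*sgn-dz]
E
python3 - <<'E'
from h import *
fitbar()
p=finger(.6);print(p);go(*W(p[0],p[1],p[2]+.06),YB)
q=[finger(t) for t in np.arange(.6,7.21,.3)]
for t,d,Q in zip(np.arange(.9,7.5,.3),np.diff(q,axis=0),q[1:]): print(round(t,1),"dx %.4f dy %.4f dz %.4f"%(d[1],d[0],-d[2]),(Q*1e3).round(0))
E
```

```text
time: 14.23
tool_pos: [0.5952, 0.0047, 0.2379]
ee_rot: [-3.141, -0.0, 1.804]
wrist_force: [0.7, -0.1, 0.1]
width: 0.0265
finger_force: 0.0
x@-40 3.1 mm skew 0.048 roll -0.25 zc 3.6 rms 6.88
[-0.05265064  0.03435911  0.15600619]
t 14.33 d [ 0.144  -0.0508  0.0202] |d| 0.154 turn -0.0002
0.9 dx -0.0022 dy 0.0097 dz -0.0029 [-43.  32. 159.]
1.2 dx -0.0063 dy 0.0097 dz -0.0019 [-33.  26. 161.]
1.5 dx -0.0108 dy 0.0076 dz -0.0007 [-26.  15. 162.]
1.8 dx -0.0074 dy 0.0045 dz 0.0007 [-21.   8. 161.]
2.1 dx -0.0082 dy 0.0033 dz 0.0020 [-18.  -1. 159.]
2.4 dx -0.0099 dy 0.0001 dz 0.0031 [-18. -10. 156.]
2.7 dx -0.0096 dy -0.0037 dz 0.0041 [-21. -20. 152.]
3.0 dx -0.0075 dy -0.0072 dz 0.0046 [-29. -28. 147.]
3.3 dx -0.0044 dy -0.0075 dz 0.0048 [-36. -32. 142.]
3.6 dx -0.0022 dy -0.0074 dz 0.0046 [-44. -34. 138.]
3.9 dx 0.0006 dy -0.0088 dz 0.0040 [-52. -34. 134.]
4.2 dx 0.0043 dy -0.0095 dz 0.0031 [-62. -29. 130.]
4.5 dx 0.0087 dy -0.0085 dz 0.0019 [-70. -21. 129.]
4.8 dx 0.0101 dy -0.0052 dz 0.0006 [-76. -11. 128.]
5.1 dx 0.0069 dy -0.0037 dz -0.0007 [-79.  -4. 129.]
5.4 dx 0.0093 dy -0.0014 dz -0.0020 [-81.   6. 131.]
5.7 dx 0.0100 dy 0.0023 dz -0.0030 [-79.  16. 134.]
6.0 dx 0.0087 dy 0.0061 dz -0.0037 [-72.  24. 137.]
6.3 dx 0.0058 dy 0.0088 dz -0.0041 [-64.  30. 142.]
6.6 dx 0.0032 dy 0.0069 dz -0.0041 [-57.  33. 146.]
6.9 dx 0.0008 dy 0.0086 dz -0.0037 [-48.  34. 149.]
7.2 dx -0.0024 dy 0.0097 dz -0.0029 [-38.  32. 152.]
```

```bash
python3 -m creep '{"aperture": [0,0,0,0,0,0,0,0],"tx": [0.029,0.029,0.029,0.029,0.028,0,0,0],"ty": [-0.01,-0.01,-0.01,-0.01,-0.011,0,0,0],"tz": [0.002,0.002,0.002,0.002,0.002,0,0,0],"turn": [0,0,0,0,0,0,0,0]}'
python3 - <<'E'
from h import *
p=finger(.6);go(*W(*p),YB);print(get_obs()["width"])
s=snapshot('scene');t=snapshot("top")
r=least_squares(lambda p:np.r_[proj(t,p)[0]-(333,190),proj(s,p)[0]-(374,221)],[.7,.1,.1]);print("box corner",r.x,r.fun)
E
```

```text
time: 15.0
tool_pos: [0.5122, 0.1325, 0.2269]
ee_rot: [-3.139, 0.0, 1.804]
wrist_force: [0.2, -0.8, -0.0]
width: 0.0006
finger_force: 0.0
t 15.0 d [ 0.0007 -0.0003  0.0709] |d| 0.0709 turn -0.0
0.00063010874104911
box corner [0.65674111 0.1635644  0.15609335] [-0.20895797  0.20122444  0.2708369  -0.03278915]
```

```bash
python3 -m creep '{"aperture": [0,0,0,0,0],"tx": [0,0,0,0,0],"ty": [0,0,0,0,0],"tz": [0.03,0.025,0.016,0,0],"turn": [0,0,0,0,0]}'; python3 -m creep '{"aperture": [0,0,0,0,0],"tx": [-0.0022,-0.0063,-0.0108,0,0],"ty": [0.0097,0.0097,0.0076,0,0],"tz": [-0.0029,-0.0019,-0.0007,0,0],"turn": [0,0,0,0,0]}'
cat >> h.py <<'E'
def handle():
    """joint angle from the black balls: match of predicted ball positions with dark blobs, top view and scene"""
    best=[]
    ims=[(s:=snapshot(n),cv2.GaussianBlur(s["color"].max(2),(3,3),0)) for n in("top","scene")]
    for th in np.arange(0,np.pi,.03):
        sc=0
        for s,g in ims:
            for r in(-.056,.056):
                for rr,sg in((r,1),(r*.6,-.5)):
                    u,v=proj(s,F(FX,FY,FW,[tbar(th+3,rr,.0038)]))[0].round().astype(int);sc+=sg*float(g[v,u])
        best.append((sc,round((th+3)%np.pi,2)))
    print("handle mod pi:",sorted(best)[:4])
E
python3 -c "
from h import *
handle();o=get_obs();print(o['tool_pos'],o['wrist_force'])"
```

```text
time: 15.52
tool_pos: [0.5124, 0.1319, 0.1563]
ee_rot: [-3.139, -0.0, 1.803]
wrist_force: [0.0, 0.1, 1.5]
width: 0.0006
finger_force: 0.0
time: 15.93
tool_pos: [0.5448, 0.1199, 0.1643]
ee_rot: [3.138, 0.0, 1.803]
wrist_force: [0.3, 0.7, 0.5]
width: 0.0006
finger_force: 0.3
handle mod pi: [(30.0, np.float64(1.6)), (31.0, np.float64(1.63)), (37.5, np.float64(1.57)), (46.5, np.float64(1.51))]
[0.54381177 0.11999555 0.16351558] [ 0.98034354  0.07171438 -0.04651091]
```

The handle followed to about 1.6 rad, against 1.5 commanded. I'll continue round.

```bash
python3 -m creep '{"aperture": [0,0,0,0,0,0,0,0],"tx": [-0.0074,-0.0082,-0.0099,-0.0096,-0.0075,-0.0044,0,0],"ty": [0.0045,0.0033,0.0001,-0.0037,-0.0072,-0.0075,0,0],"tz": [0.0007,0.002,0.0031,0.0041,0.0046,0.0048,0,0],"turn": [0,0,0,0,0,0,0,0]}'
python3 -c "
from h import *
handle();o=get_obs();print(o['tool_pos'],o['wrist_force']);go(*W(*finger(3.3)))"
```

```text
time: 16.7
tool_pos: [0.545, 0.0725, 0.1435]
ee_rot: [3.139, -0.001, 1.804]
wrist_force: [4.1, 2.7, -1.8]
width: 0.0005
finger_force: 1.9
handle mod pi: [(-13.5, np.float64(0.07)), (12.0, np.float64(0.1)), (18.5, np.float64(0.04)), (35.5, np.float64(0.13))]
[0.54482828 0.07248609 0.14352722] [ 4.19271069  2.32708766 -2.84683698]
t 16.8 d [ 0.0002 -0.0018  0.0013] |d| 0.0023 turn None
```

```bash
python3 -m creep '{"aperture": [0,0,0,0,0,0,0,0,0],"tx": [-0.0022,0.0006,0.0043,0.0087,0.0101,0.0069,0.0093,0,0],"ty": [-0.0084,-0.0088,-0.0095,-0.0085,-0.0052,-0.0037,-0.0014,0,0],"tz": [0.0050,0.0044,0.0031,0.0019,0.0006,-0.0007,-0.0020,0,0],"turn": [0,0,0,0,0,0,0,0,0]}'
python3 -c "
from h import *
handle();o=get_obs();print(o['tool_pos'],o['wrist_force']);go(*W(*finger(5.4)))"
```

```text
time: 17.55
tool_pos: [0.4897, 0.0977, 0.1315]
ee_rot: [-3.138, 0.002, 1.805]
wrist_force: [-2.1, -3.7, 2.2]
width: 0.0007
finger_force: 2.1
handle mod pi: [(8.5, np.float64(2.08)), (11.0, np.float64(2.14)), (19.0, np.float64(2.05)), (19.5, np.float64(2.17))]
[0.48984432 0.09776663 0.13139112] [-3.60270787 -2.81746913  3.89629442]
t 17.65 d [0.0006 0.0012 0.0007] |d| 0.0015 turn None
```

```bash
python3 -m creep '{"aperture": [0,0,0,0,0,0],"tx": [0.01,0.0087,0.0058,0.0032,0,0],"ty": [0.0023,0.0061,0.0088,0.0069,0,0],"tz": [-0.003,-0.0037,-0.0041,-0.0041,0,0],"turn": [0,0,0,0,0,0]}'
python3 -c "
from h import *
handle();fitbar();o=get_obs();print(o['tool_pos'],o['wrist_force']);go(*W(*finger(6.6)))"
python3 -m creep '{"aperture": [0,0,0,0,0],"tx": [0.0008,-0.0016,0,0,0],"ty": [0.0086,0.0065,0,0,0],"tz": [-0.0037,-0.0020,0,0,0],"turn": [0,0,0,0,0]}'
python3 -c "
from h import *
handle();fitbar();o=get_obs();print(o['tool_pos'],o['wrist_force']);go(*W(*finger(7.1)))"
```

```text
time: 18.15
tool_pos: [0.5067, 0.1307, 0.1457]
ee_rot: [-3.137, -0.0, 1.804]
wrist_force: [-4.8, -3.2, 2.6]
width: 0.0002
finger_force: 2.2
handle mod pi: [(77.5, np.float64(0.7)), (78.5, np.float64(0.67)), (83.0, np.float64(0.64)), (104.0, np.float64(0.73))]
x@-40 37.0 mm skew 0.051 roll 0.19 zc -61.3 rms 8.98
[0.50683655 0.13060617 0.145792  ] [-4.14243453 -2.34368017  2.78547952]
t 18.35 d [0.0004 0.0012 0.0002] |d| 0.0012 turn None
time: 18.77
tool_pos: [0.5207, 0.1344, 0.1512]
ee_rot: [-3.136, -0.003, 1.805]
wrist_force: [-6.2, -1.0, 2.1]
width: 0.0006
finger_force: 3.0
handle mod pi: [(70.0, np.float64(0.7)), (73.0, np.float64(0.76)), (77.5, np.float64(0.79)), (81.0, np.float64(0.73))]
x@-40 36.6 mm skew 0.051 roll 0.13 zc -60.6 rms 9.2
[0.52060915 0.13450335 0.15114302] [-6.08244748 -0.45545247  1.40191617]
t 18.97 d [-0.0005  0.0018 -0.0002] |d| 0.0019 turn None
```

```bash
python3 -m creep '{"aperture": [0,0,0,0,0],"tx": [-0.0006,-0.0008,0,0,0],"ty": [0.003,0.002,0,0,0],"tz": [-0.0007,-0.0005,0,0,0],"turn": [0,0,0,0,0]}'
python3 -m creep '{"aperture": [0,0,0,0,0,0,0,0,0,0,0],"tx": [0.003,0.002,0,0,0,-0.035,-0.04,-0.04,-0.04,-0.03,0],"ty": [-0.008,-0.006,0,0,0,0,0,0,0,0,0],"tz": [0,0,-0.03,-0.04,-0.04,-0.01,0,0,0,0,0],"turn": [0,0,0,0,0,0,0,0,0,0,0]}'
python3 - <<'E'
from h import *
handle();o=get_obs();print(o['tool_pos'],o['wrist_force'])
s=snapshot('scene');t=snapshot("top")
for n,c in(("top",t),("scene",s)): print(n,[(th,proj(c,F(FX,FY,FW,[tbar(th,-.056),tbar(th,.056)])).round(0).astype(int).tolist()) for th in(6.8,7.1,7.4)])
C=np.zeros((600,800,3),np.uint8)
C[:480,:400]=cv2.resize(s["color"][210:335,320:424],(400,480),interpolation=2)
C[:480,400:]=cv2.resize(t["color"][190:310,330:430],(400,480),interpolation=2)
C[480:,:160]=cv2.resize(t["color"],(160,120),interpolation=3)
cv2.imwrite("pics/c7.png",C)
E
```

```text
time: 19.38
tool_pos: [0.5258, 0.1343, 0.1524]
ee_rot: [-3.136, -0.003, 1.805]
wrist_force: [-7.1, -0.2, 2.4]
width: 0.0002
finger_force: 2.8
time: 20.3
tool_pos: [0.557, -0.0498, 0.2724]
ee_rot: [3.141, 0.002, 1.798]
wrist_force: [-1.2, -0.2, -0.5]
width: 0.0004
finger_force: 0.0
handle mod pi: [(-31.5, np.float64(0.82)), (-21.5, np.float64(0.79)), (-15.5, np.float64(0.88)), (27.0, np.float64(0.85))]
[ 0.55621291 -0.04539848  0.27286426] [0.37796013 0.27979279 1.061357  ]
top [(6.8, [[399, 275], [338, 259]]), (7.1, [[394, 283], [343, 251]]), (7.4, [[387, 289], [350, 244]])]
scene [(6.8, [[367, 282], [326, 235]]), (7.1, [[356, 287], [336, 230]]), (7.4, [[344, 290], [347, 228]])]
```

View pics/c7.png

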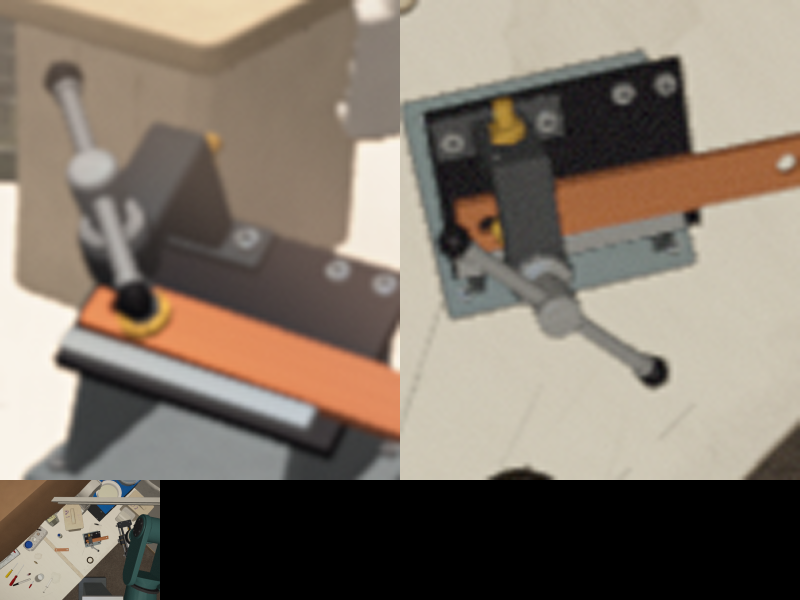

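The balls sit at (393,282.5) and (343,250) in the top view, and at (355,287.5) and (336,229.5) in the scene view. That puts the handle at about 7.1 rad, which is firmly clamped. The bar is under the pad, along the ledge, with its right end overhanging, and the gripper is clear, so I'll hand in.

```bash
python3 -m creep '{"aperture": [0,0,0],"tx": [0,0,0],"ty": [0,0,0],"tz": [0,0,0],"turn": [0,0,0]}'; python3 -c "
from bench import *
print(close_job())"
```

```text
time: 20.75
tool_pos: [0.556, -0.0437, 0.2734]
ee_rot: [3.141, -0.0, 1.806]
wrist_force: [-0.0, -0.1, 0.1]
width: 0.0003
finger_force: 0.0
the job is handed in; nothing more can be done
None
```

I handed the job in at about 21 s: the long bar lies flat on the face against the ledge, its left end under the pad and its right end overhanging; I pushed the T-handle round with closed fingers instead of regripping its ends, to about 7.1 rad (clamp firm from 6.8), and the arm is clear; no verdict was returned.

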